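# Feel along a brake disc's braking track

## Task

Feel a bicycle brake disc for burrs: put your fingertips lightly on the disc's outer ring beside the slim pin and, without lifting off, draw them along the ring, the shorter way round, to the broad round stub. Finish there, with the fingertips still resting lightly on the ring beside the stub: the program ends while holding that touch. Keep the disc just slightly pressed down on its spring all the way, never hard down, do not lift it, and leave the small parts and tools around it alone.

Things in the scene. Friction and masses are not known exactly. Their poses are not given: they have to be found in the camera images.
- stand: Checking stand, fixed to the table: a dark grey round base, 300 mm across and 15 mm thick, with an upright post that carries a steel brake disc lying level, concentric with the base. Origin: centre of the base's underside, on the table; z up; its x axis points midway between pin and stub
- disc_top (a point): centre of the upper face of the brake disc, 60 mm above the table while untouched. The disc is 180 mm across, 3 mm thick, cannot turn or tilt. Its outer ring (bright steel, small vent holes) lies 74 to 90 mm from this axis: trace its middle line, radius 82 mm, keeping within 15 mm of it, fingers pointing down. Inside it: six thin dark arms, and a hub nut standing 8 mm above the face
- disc (a joint): how far the disc is pressed down on its spring, in m: 0 untouched, growing downwards, up to a hard stop at 0.016; it can be lifted to -0.010. The spring takes 0.6 N per mm. A light touch is 0.001 to 0.011 (0.6 to 6.6 N)
- pin: slim steel pin, 10 mm across, 24 mm tall, fixed upright on the stand's base 126 mm from the disc's axis, 70 degrees to either side of the stand's x axis. Its top is 21 mm below the disc's upper face. The trace starts at the point of the ring nearest to it. Origin: centre of its foot, 15 mm above the table
- stub: broad solid steel stub, 34 mm across, 12 mm tall, fixed on the stand's base 126 mm from the disc's axis, 70 degrees to the other side of the stand's x axis. Its top is 33 mm below the disc's upper face. The trace ends at the point of the ring nearest to it, 140 degrees round from the start. Origin: centre of its foot, 15 mm above the table
- lockring: small aluminium ring with an open middle, 36 mm across, 8 mm high, lying on the stand's base between pin and stub; loose, to be left alone
- pad: brake pad, 28 x 22 x 8 mm, lying on the stand's base; loose, to be left alone
- socket: steel tube socket, open at the top, 22 mm across, 26 mm high, standing on the stand's base; loose, to be left alone
- screwdriver: screwdriver lying on the table just outside the base, about 200 mm long and under 35 mm high; origin under its middle; loose, to be left alone
- spanner: steel spanner lying flat on the table outside the base, about 180 mm long; loose, to be left alone
- spray: spray can, 52 mm across, 130 mm high, standing on the table outside the base; loose, to be left alone
- grease: grease jar, 60 mm across, 55 mm high, standing on the table outside the base; loose, to be left alone

How it is judged:
By the outcome, as a careful person would: the job done as asked, in the order asked, and still so for the second after the job is handed in, while the arm keeps its last pose, push and grip.
It also fails if it takes over 45 s, if anything falls off the work surface, if the arm or the gripper's body presses on something with over 40 N, if the wrist force passes 120 N, or if a joint passes its speed limit or range.

## Robot

A 6-joint arm with a two-finger parallel gripper is mounted at the origin on the work surface. World frame = base frame: x ahead of the robot, y to its left, z up, the work surface at z = 0. Lengths are in mm, angles in rad, forces in N, time in s.
With the tool pointing down it reaches from about 350 to 725 mm from the base axis. Payload 6 kg.
Tool frame: the origin (TCP) lies between the finger pads; the fingertips stand 25 mm ahead of it and the grasp point (between the pads) lies 6 mm ahead of it; z points along the fingers, y is the line along which they close (so a half turn about z gives the same grasp; the last joint's range is limited). The gripper opens to 85 mm and grips with 20 to 120 N. Pads are 22 mm wide; open, the fingers measure 114 mm over their backs; the gripper's body (76 mm by 85 mm) begins 54 mm behind the grasp point. The pads swing forward as they close: fully open they stand 13 mm farther back than shut.
Start: joints at [1.451, 0.04, 0.085, 0, -1.615, -0.334], TCP at [263.002, 539.264, 256.261] pointing down, gripper open.
Joint ranges: [-2.56, 2.56], [-1.29, 2.01], [-1.08, 1.49], [-3.29, 1.98], [-2.81, -0.18], [-2.99, 2.99]. Speed limits (rad/s): [2.57, 2.57, 3.01, 3.14, 3.14, 3.14].

## Interface

Orientations are given as a unit quaternion [x, y, z, w].
In Python, from bench import r gives the robot as it stands.
- The arm moves only by the shell command python3 -m crank 'ROWS'. ROWS is JSON, a list that holds one entry, the list of rows, each a list of 7 numbers: the shift along the tool's x, y, z normalised to -1 to 1, where 1 is 800 mm, then the turn, a rotation vector about the tool's x, y, z normalised to -1 to 1, where 1 is 360 degrees, then the opening in per cent of the stroke, from 0 (shut) to 100 (fully open). In form: [[[dx, dy, dz, ax, ay, az, hand], ...]]. A call has 1 to 10 rows; each row is the pose to reach, as a shift and turn from the pose commanded when the call began, along the tool's axes at that moment, turning the shorter way round; what a row does not reach only later rows make up. A row lasts 1/10 s, in which the tool goes at most 50 mm and 8.59 degrees, less where a joint would pass 70% of its speed; a pose out of reach is approached as far as the arm can. A call with a number of a shift or a turn outside -1 to 1 is refused whole. A call with a gripper value outside its range is refused whole. The fingers move at their own pace and stop on an object; the grip force is fixed at half the most. Time passes only in rows, so rows that repeat a pose let the fingers close. It gives the time, the measured TCP pose, the force, the opening and the grip force at its end, in the units of the state.
- r.get_obs(): the state, without advancing time (a new reading comes with each control period).
- r.snapshot(name): name is "scene" or "top" or "wrist"; returns (picture, depth): 384x512x3 uint8, red, green, blue; 384x512 float32, mm along the optical axis (not along the pixel's ray), 0 where there is no reading.
- r.camera_model(name): a dict with "fovy" (degrees; the focal length in pixels is half the picture's height over the tangent of half this angle, whatever the lens; pixels are square), "cx", "cy" (the principal point, pixels), "R" (3x3) and "t" (3): a world point X has camera coordinates R X + t. Camera axes: x right, y down, z forward; pixel columns grow to the right and rows downward; lengths in mm; the calibration is good to about 2 mm. The wrist camera is an equidistant fisheye: a pixel r from the principal point sees the ray r / f radians off the axis. A picture is of the moment at which its call begins: read the wrist's pose just before it. camera_model takes no time and is no camera call; for the wrist camera it gives the pose at the moment of the call.
- r.sign_off(): hands the job in; it is judged then, once.
The state is a dict: "time": time; "joints": joint angles; "qvel": joint speeds; "joint_efforts": joint torques, N m; "ee_pos": TCP position; "tool_rot": TCP orientation; "force": force on the tool from outside, world axes, zero at the start; "torque": the same for the moment, N m; "finger_gap": finger opening in mm; "grasp_force": force on a finger pad.
Only numpy, scipy, OpenCV 4.12 (cv2) and the standard library are available. Lean on these libraries where they do the work, as an engineer would, in place of code of your own. Each camera call takes 0.05 s, during which the arm holds its last target. There are 200 camera calls.

## Working session

There is one attempt and no reset: what is moved stays moved. The work goes in short steps, Python scripts to look and compute and a shell command to move; the robot and the scene stay as the last step left them, time stands still between calls to the robot, and variables do not carry over. Pictures are saved under pics/ and viewed, at most 10 in all, crops included, and the job is handed in when it is done.

```bash
mkdir -p pics; ls; python3 - <<'E'
from bench import r
import cv2,numpy as np
o=r.get_obs();print({k:np.round(v,3) for k,v in o.items()})
for n in("top","scene"):
    p,d=r.snapshot(n);np.savez("pics/"+n,p=p,d=d,**r.camera_model(n));cv2.imwrite(f"pics/{n}.png",cv2.resize(p[:,:,::-1],(768,576)))
    print(r.camera_model(n))
E
```

```text
pics
{'time': np.float64(0.0), 'joints': array([ 1.451,  0.041,  0.084, -0.   , -1.615, -0.334]), 'qvel': array([ 0.001,  0.   ,  0.   ,  0.   , -0.001,  0.002]), 'joint_efforts': array([ 0.0000e+00, -3.6820e+01,  3.4741e+01,  6.9320e+00, -5.0000e-03,
        0.0000e+00]), 'ee_pos': array([262.833, 539.049, 255.26 ]), 'tool_rot': array([ 0.974, -0.225, -0.   ,  0.001]), 'force': array([-0.26 , -0.877,  0.173]), 'torque': array([ 0.024, -0.009, -0.013]), 'grasp_force': np.float64(0.0), 'finger_gap': np.float64(85.612)}
{'fovy': 48.309245284456374, 'cx': 253.99862700015103, 'cy': 190.86820160587172, 'R': array([[-0.0035952 , -0.99974089,  0.02247728],
       [-0.99373243,  0.00106044, -0.11177985],
       [ 0.11172705, -0.02273827, -0.99347876]]), 't': array([ 40.48463242, 582.34792177, 854.73708769])}
{'fovy': 54.62268555721513, 'cx': 264.30385402356796, 'cy': 193.43535189633076, 'R': array([[-0.73934471,  0.67332191,  0.00264828],
       [ 0.49550528,  0.54674685, -0.67493882],
       [-0.45589903, -0.49770021, -0.73786895]]), 't': array([ 394.07688087, -255.59350054, 1036.26930047])}
```

View pics/top.png

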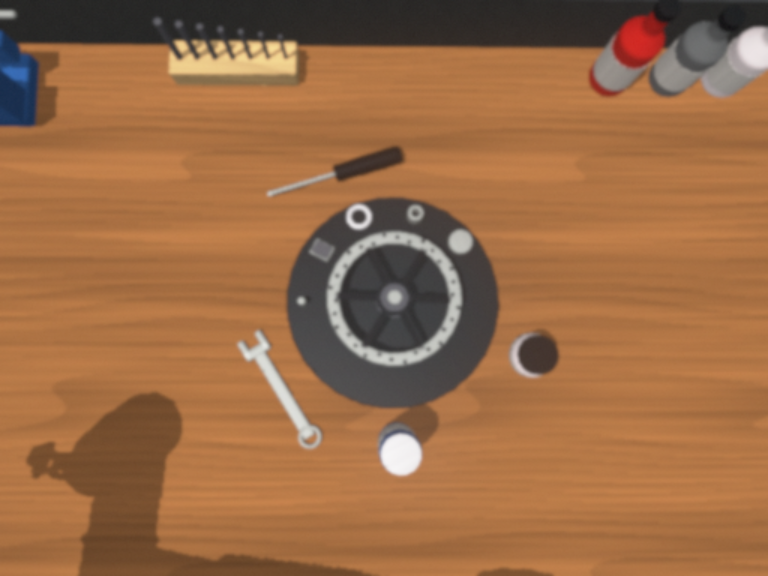

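View pics/scene.png

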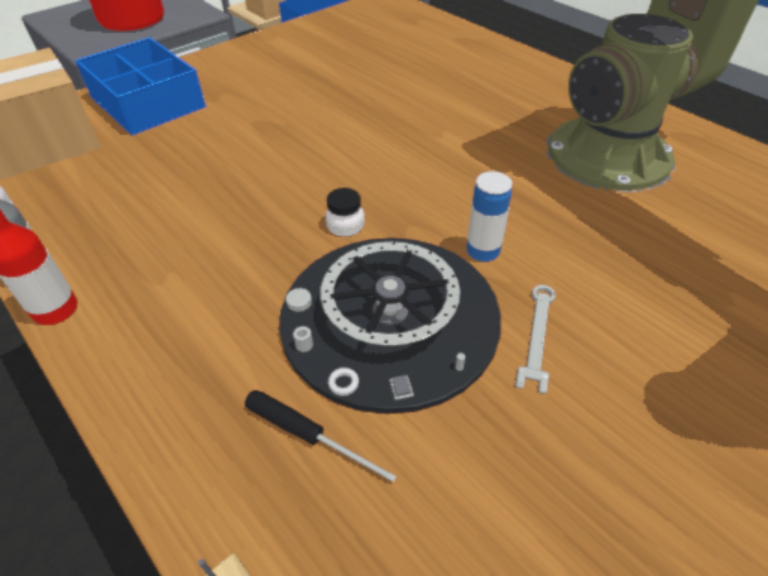

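The top view (1.5x) shows the pin at (301,300), the stub at (460,241) and the ring centred near (395,298). The lockring, pad and socket lie on the shorter, far (+x) side. The spray can is at (400,455).

```bash
cat > h.py <<'E'
import numpy as np,cv2
def ray(c,uv,z):
    f=192/np.tan(np.radians(float(c['fovy']))/2); R,t=c['R'],c['t']
    d=R.T@np.array([(uv[0]-c['cx'])/f,(uv[1]-c['cy'])/f,1]); o=-R.T@t
    return (o+d*(z-o[2])/d[2])[:3]
E
python3 - <<'E'
from h import *
for n,box,pin,stub in(("top",(200,140,320,255),(301,300),(460,241)),("scene",(205,155,315,235),(460,357),(299,297))):
    c=dict(np.load(f"pics/{n}.npz")); p=c['p'].astype(int)
    m=((p.min(2)>120)&(p.max(2)-p.min(2)<40)).astype(np.uint8)
    M=cv2.morphologyEx(m,cv2.MORPH_CLOSE,np.ones((3,3)))
    k,l,s,_=cv2.connectedComponentsWithStats(M)
    for i in range(1,k):
        x,y,w,h,a=s[i]
        if not(150<x+w/2<360 and 110<y+h/2<300) or a<8: continue
        ys,xs=np.where(l==i); q=(xs.mean(),ys.mean())
        print(n,np.round(q,1),w,h,a,'z27,39,60:',*[np.round(ray(c,q,z)[:2],1) for z in(27,39,60)])
        if a>800:
            cs,_=cv2.findContours((l==i).astype(np.uint8),0,2)
            P=np.array([ray(c,u[0],60)[:2] for u in max(cs,key=len)],np.float32)
            print('circle',cv2.fitEllipse(P))
E
```

```text
top [200.4 122.2] 44 15 129 z27,39,60: [729.3 151.9] [725.9 150.7] [720.1 148.5]
top [238.8 144. ] 18 17 199 z27,39,60: [682.4  70.7] [679.7  70.5] [675.   70.3]
top [276.4 141.6] 10 11 81 z27,39,60: [687.8  -8.7] [685.1  -7.8] [680.2  -6.2]
top [306.5 160.5] 16 16 208 z27,39,60: [647.3 -71.9] [645.1 -70.1] [641.2 -67. ]
top [262.3 199.1] 90 90 2151 z27,39,60: [565.7  21.8] [564.6  22.3] [562.6  23.2]
circle ((564.52490234375, 23.120235443115234), (178.52418518066406, 178.7411346435547), 45.19103240966797)
top [214.3 169.5] 15 8 32 z27,39,60: [628.1 121.9] [626.2 121. ] [622.8 119.5]
top [262.6 197.8] 12 11 99 z27,39,60: [568.5  21.1] [567.3  21.6] [565.3  22.5]
top [200.2 200.1] 6 5 23 z27,39,60: [563.9 150.6] [562.8 149.4] [560.9 147.2]
top [186.7 259. ] 55 79 830 z27,39,60: [443.4 176.8] [443.9 175.2] [444.9 172.4]
circle ((452.5416259765625, 178.49392700195312), (32.00299835205078, 186.23196411132812), 121.6932601928711)
top [345.6 237.3] 18 28 175 z27,39,60: [ 486.2 -150.2] [ 486.1 -147.4] [ 486.1 -142.4]
scene [329.  121.3] 24 16 290 z27,39,60: [257.5 -62.4] [271.  -52.8] [294.
[... 409 characters left out ...]
,60: [540.6  -5.5] [548.1   2.9] [561.1  17.6]
scene [358.  226.4] 26 72 767 z27,39,60: [467.1 192.3] [476.1 196.5] [491.9 203.9]
scene [198.8 199.1] 18 15 203 z27,39,60: [650.8 -68. ] [655.9 -58.2] [664.9 -41.2]
scene [261.5 205.4] 12 8 64 z27,39,60: [568.   29.9] [574.9  37.5] [586.9  51. ]
scene [201.7 225.3] 12 16 161 z27,39,60: [685.6  -9.6] [690.   -1.1] [697.6  13.8]
scene [306.7 240.4] 5 12 49 z27,39,60: [563.  148.9] [570. 154.] [582.2 163. ]
scene [228.5 253.8] 20 19 234 z27,39,60: [688.   74.9] [692.3  81.6] [699.9  93.3]
scene [270.2 260.3] 13 15 50 z27,39,60: [641.9 135. ] [647.2 140.4] [656.4 149.9]
scene [261.5 255.6] 3 8 13 z27,39,60: [646.8 117.5] [651.9 123.3] [661.  133.4]
```

Two views agree: centre (565.5, 23.5), pin at 91.1° and stub at -48.9°. The trace runs through +x. I'll shut the hand and go above the start.

```bash
cat >> h.py <<'E'
C=np.array([565.5,23.5]); Y=-0.4538
def row(cur,tgt):   # world mm -> normalised tool shift
    d=np.subtract(tgt,cur); c,s=np.cos(Y),np.sin(Y)
    return np.round([(d[0]*c+d[1]*s)/800,(d[0]*s-d[1]*c)/800,-d[2]/800],4)
def ring(a,z=0,rad=82): return np.r_[C+rad*np.array([np.cos(np.radians(a)),np.sin(np.radians(a))]),z]
E
python3 -m crank '[[[0.576,0.322,0,0,0,0,0],[0.576,0.322,0,0,0,0,0],[0.576,0.322,0,0,0,0,0],[0.576,0.322,0,0,0,0,0],[0.576,0.322,0,0,0,0,0],[0.576,0.322,0,0,0,0,0],[0.576,0.322,0,0,0,0,0],[0.576,0.322,0,0,0,0,0],[0.576,0.322,0,0,0,0,0],[0.576,0.322,0,0,0,0,0]]]'
python3 - <<'E'
from bench import r
from h import *
o=r.get_obs();print(o['time'],o['ee_pos'],o['tool_rot'],o['force'],o['joints'])
print(row(o['ee_pos'],ring(91.1,110)))
E
```

```text
time: 1.1
ee_pos: [549.0, 126.8, 256.1]
tool_rot: [0.974, -0.225, -0.0, -0.0]
force: [1.1, -0.1, 0.6]
finger_gap: 0.1
grasp_force: 0.0
1.1 [548.97306481 126.76512354 256.06631863] [ 9.74387293e-01 -2.24876373e-01 -1.39439927e-04 -8.58309100e-06] [ 1.14421939 -0.0530932   0.64449525] [ 5.83056785e-01 -5.68454708e-02 -1.19368978e-02 -2.14019814e-04
 -1.61588478e+00  5.34097595e-01]
[0.0285 0.0157 0.1826]
```

```bash
python3 -m crank '[[[0.0285,0.0157,0.06,0,0,0,0],[0.0285,0.0157,0.12,0,0,0,0],[0.0285,0.0157,0.16,0,0,0,0],[0.0285,0.0157,0.18,0,0,0,0],[0.0285,0.0157,0.1826,0,0,0,0],[0.0285,0.0157,0.1826,0,0,0,0],[0.0285,0.0157,0.1826,0,0,0,0],[0.0285,0.0157,0.1826,0,0,0,0]]]'
python3 - <<'E'
from bench import r
from h import *
for i in range(3):
    o=r.get_obs();print(np.round(o['ee_pos'],1),np.round(o['force'],2))
    p,d=r.snapshot(("scene","top","wrist")[i])
    if i!=1: cv2.imwrite(f"pics/b{i}.png",cv2.resize(p[120:300,150:390,::-1] if i==0 else p[:,:,::-1],(800,600)))
print(row(o['ee_pos'],ring(91.1,85)))
E
```

```text
time: 1.9
ee_pos: [564.2, 108.0, 112.4]
tool_rot: [0.974, -0.225, 0.001, -0.001]
force: [-0.2, 0.4, -0.2]
finger_gap: -0.2
grasp_force: 0.0
[564.2 108.  112.4] [-0.19  0.39 -0.23]
[564.  107.9 112. ] [-0.62 -0.8   0.1 ]
[563.8 107.8 111.6] [-0.2   0.32 -0.45]
[0.0014 0.0025 0.0333]
```

View pics/b0.png

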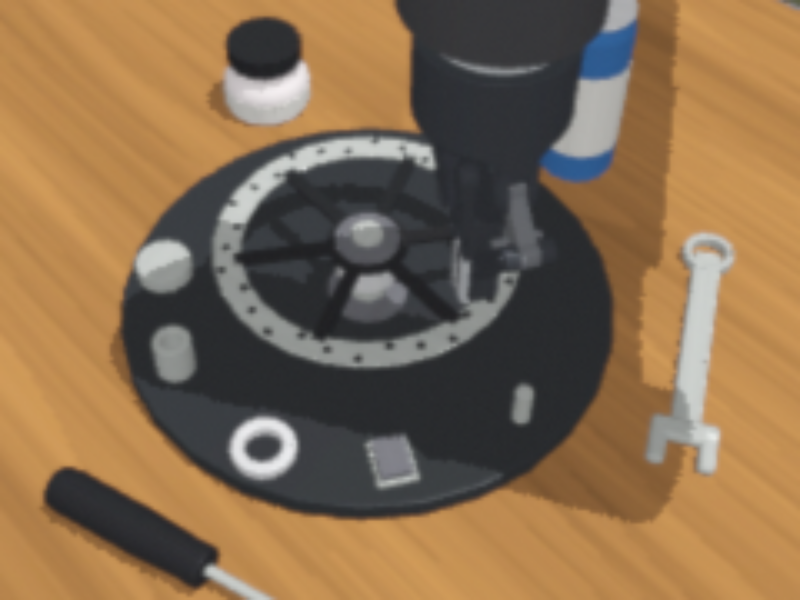

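View pics/b2.png

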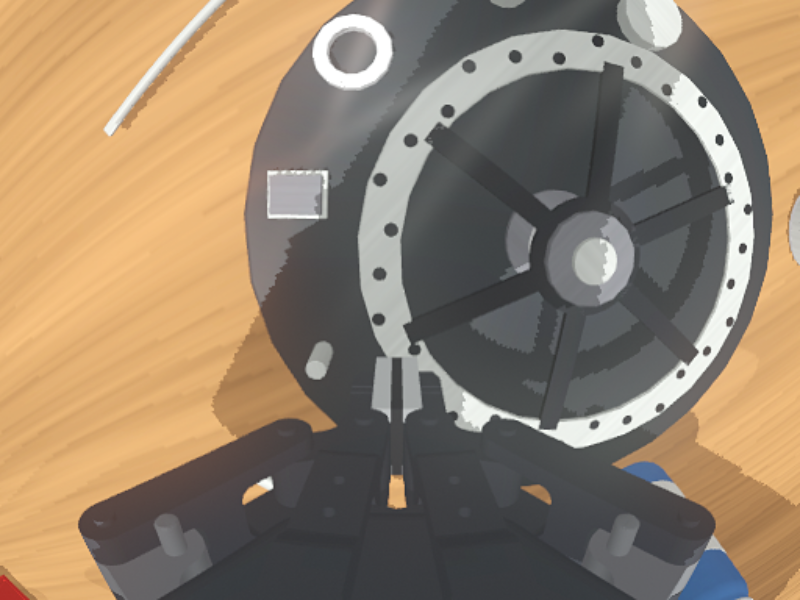

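The scene view shows the shut fingers over the ring, on the pin's side. The wrist view has the pads at about (395,375), over the ring left of the hub and beside the pin at (320,360). Next I'll go down to just above the ring and settle.

```bash
python3 -m crank '[[[0,0,0.015,0,0,0,0],[0,0,0.0275,0,0,0,0],[0,0,0.0275,0,0,0,0],[0,0,0.0275,0,0,0,0],[0,0,0.0275,0,0,0,0],[0,0,0.0275,0,0,0,0],[0,0,0.0275,0,0,0,0],[0,0,0.0275,0,0,0,0]]]'
python3 - <<'E'
from bench import r
from h import *
q=r.get_obs();print(np.round(q['ee_pos'],2),np.round(q['force'],2),ring(91.1))
E
```

```text
time: 2.85
ee_pos: [563.4, 107.4, 88.4]
tool_rot: [0.974, -0.225, 0.0, -0.0]
force: [0.2, -0.1, 0.3]
finger_gap: 0.2
grasp_force: 0.0
[563.36 107.4   88.43] [ 0.18 -0.1   0.29] [563.92580972 105.48488839   0.        ]
```

```bash
python3 -m crank '[[[0.0016,0.0019,0.003,0,0,0,0],[0.0016,0.0019,0.006,0,0,0,0],[0.0016,0.0019,0.009,0,0,0,0],[0.0016,0.0019,0.0112,0,0,0,0],[0.0016,0.0019,0.0112,0,0,0,0],[0.0016,0.0019,0.0112,0,0,0,0],[0.0016,0.0019,0.0112,0,0,0,0]]]'
python3 - <<'E'
from bench import r
from h import *
f=[]
for i in range(6):
    q=r.get_obs();f.append(np.r_[q['ee_pos'],q['force']]);
    p,d=r.snapshot("top")
print(np.round(np.mean(f,0),2),np.round(np.std(f,0),2))
E
```

```text
time: 3.55
ee_pos: [564.0, 105.3, 79.6]
tool_rot: [0.974, -0.225, 0.0, 0.0]
force: [1.1, -2.2, 2.8]
finger_gap: 0.4
grasp_force: 1.7
[ 5.6395e+02  1.0530e+02  7.9550e+01  5.5000e-01 -1.9000e+00  3.1200e+00] [0.01 0.01 0.04 0.27 0.36 0.37]
```

3.1 N is about 5.2 mm down, the middle of the band. Now the arc, in four calls of 35°.

```bash
python3 - <<'E'
from h import *
for k in range(4):
    a0=91.1-35*k
    print(','.join('[%.4f,%.4f,0,0,0,0,0]'%tuple(row(ring(a0),ring(a0-3.5*i))[:2]) for i in range(1,11)),'\n')
E
```

```text
[0.0057,-0.0027,0,0,0,0,0],[0.0115,-0.0050,0,0,0,0,0],[0.0174,-0.0070,0,0,0,0,0],[0.0235,-0.0086,0,0,0,0,0],[0.0296,-0.0098,0,0,0,0,0],[0.0358,-0.0107,0,0,0,0,0],[0.0420,-0.0111,0,0,0,0,0],[0.0483,-0.0112,0,0,0,0,0],[0.0546,-0.0110,0,0,0,0,0],[0.0608,-0.0103,0,0,0,0,0] 

[0.0062,0.0010,0,0,0,0,0],[0.0123,0.0025,0,0,0,0,0],[0.0183,0.0043,0,0,0,0,0],[0.0241,0.0064,0,0,0,0,0],[0.0299,0.0089,0,0,0,0,0],[0.0354,0.0118,0,0,0,0,0],[0.0408,0.0150,0,0,0,0,0],[0.0460,0.0185,0,0,0,0,0],[0.0510,0.0223,0,0,0,0,0],[0.0557,0.0264,0,0,0,0,0] 

[0.0045,0.0044,0,0,0,0,0],[0.0086,0.0091,0,0,0,0,0],[0.0125,0.0140,0,0,0,0,0],[0.0161,0.0191,0,0,0,0,0],[0.0193,0.0245,0,0,0,0,0],[0.0223,0.0300,0,0,0,0,0],[0.0249,0.0357,0,0,0,0,0],[0.0271,0.0415,0,0,0,0,0],[0.0290,0.0475,0,0,0,0,0],[0.0304,0.0536,0,0,0,0,0] 

[0.0011,0.0062,0,0,0,0,0],[0.0019,0.0124,0,0,0,0,0],[0.0022,0.0186,0,0,0,0,0],[0.0022,0.0249,0,0,0,0,0],[0.0018,0.0311,0,0,0,0,0],[0.0010,0.0373,0,0,0,0,0],[-0.0001,0.0435,0,0,0,0,0],[-0.0016,0.0496,0,0,0,0,0],[-0.0035,0.0555,0,0,0,0,0],[-0.0058,0.0614,0,0,0,0,0]
```

```bash
python3 -m crank '[[[0.0057,-0.0027,0,0,0,0,0],[0.0115,-0.0050,0,0,0,0,0],[0.0174,-0.0070,0,0,0,0,0],[0.0235,-0.0086,0,0,0,0,0],[0.0296,-0.0098,0,0,0,0,0],[0.0358,-0.0107,0,0,0,0,0],[0.0420,-0.0111,0,0,0,0,0],[0.0483,-0.0112,0,0,0,0,0],[0.0546,-0.0110,0,0,0,0,0],[0.0608,-0.0103,0,0,0,0,0]]]'
python3 -c "
from h import *
print(ring(56.1))"
```

```text
time: 4.85
ee_pos: [611.5, 91.4, 79.3]
tool_rot: [0.974, -0.225, 0.0, -0.0]
force: [-1.3, 1.1, 3.4]
finger_gap: -0.0
grasp_force: 1.7
[611.23509894  91.56100738   0.        ]
```

On line, with the force steady. Continuing.

```bash
python3 -m crank '[[[0.0062,0.0010,0,0,0,0,0],[0.0123,0.0025,0,0,0,0,0],[0.0183,0.0043,0,0,0,0,0],[0.0241,0.0064,0,0,0,0,0],[0.0299,0.0089,0,0,0,0,0],[0.0354,0.0118,0,0,0,0,0],[0.0408,0.0150,0,0,0,0,0],[0.0460,0.0185,0,0,0,0,0],[0.0510,0.0223,0,0,0,0,0],[0.0557,0.0264,0,0,0,0,0]]]'
python3 -c "
from h import *
print(ring(21.1))"
```

```text
time: 5.85
ee_pos: [642.2, 52.6, 79.4]
tool_rot: [0.974, -0.225, 0.0, -0.0]
force: [-0.9, 1.6, 2.4]
finger_gap: -0.2
grasp_force: 1.7
[642.00218986  53.01973827   0.        ]
```

```bash
python3 -m crank '[[[0.0045,0.0044,0,0,0,0,0],[0.0086,0.0091,0,0,0,0,0],[0.0125,0.0140,0,0,0,0,0],[0.0161,0.0191,0,0,0,0,0],[0.0193,0.0245,0,0,0,0,0],[0.0223,0.0300,0,0,0,0,0],[0.0249,0.0357,0,0,0,0,0],[0.0271,0.0415,0,0,0,0,0],[0.0290,0.0475,0,0,0,0,0],[0.0304,0.0536,0,0,0,0,0]]]'
python3 -c "
from h import *
print(ring(-13.9))"
```

```text
time: 6.85
ee_pos: [645.0, 3.4, 79.3]
tool_rot: [0.974, -0.225, 0.0, 0.0]
force: [0.5, 2.0, 3.5]
finger_gap: -0.5
grasp_force: 1.7
[645.09875149   3.80130052   0.        ]
```

```bash
python3 -m crank '[[[0.0011,0.0062,0,0,0,0,0],[0.0019,0.0124,0,0,0,0,0],[0.0022,0.0186,0,0,0,0,0],[0.0022,0.0249,0,0,0,0,0],[0.0018,0.0311,0,0,0,0,0],[0.0010,0.0373,0,0,0,0,0],[-0.0001,0.0435,0,0,0,0,0],[-0.0016,0.0496,0,0,0,0,0],[-0.0035,0.0555,0,0,0,0,0],[-0.0058,0.0614,0,0,0,0,0]]]'
python3 -m crank '[[[0,0,0,0,0,0,0],[0,0,0,0,0,0,0],[0,0,0,0,0,0,0]]]'
python3 - <<'E'
from bench import r
from h import *
print(ring(-48.9))
p,d=r.snapshot("wrist");cv2.imwrite("pics/end.png",cv2.resize(p[:,:,::-1],(800,600)))
E
```

```text
time: 7.85
ee_pos: [619.0, -38.7, 79.3]
tool_rot: [0.974, -0.225, 0.0, 0.0]
force: [1.9, 1.5, 3.4]
finger_gap: 0.0
grasp_force: 1.7
time: 8.15
ee_pos: [618.7, -39.0, 79.0]
tool_rot: [0.974, -0.225, -0.001, 0.001]
force: [-0.8, -2.2, 2.3]
finger_gap: 0.1
grasp_force: 1.9
[619.40477016 -38.29219817   0.        ]
```

View pics/end.png

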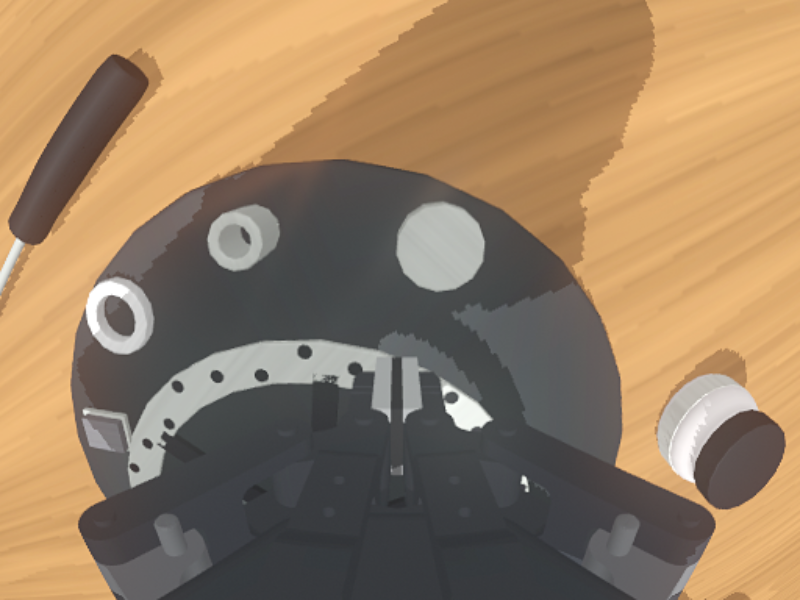

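The fingertips rest on the ring at (397,370), next to the stub at (440,245). The small parts haven't moved, and the press is about 5 mm. Handing in.

```bash
python3 -c "
from bench import r
print(r.sign_off())"
```

```text
the job is handed in; nothing more can be done
None
```

The ring was traced from the pin the shorter way round to the stub at about 3 N (about 5 mm down), and the job was handed in with the fingertips still resting lightly beside the stub.

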